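# Hold a freshly glued tray wall square with a try square

### The arm

A 6-joint arm with a two-finger parallel gripper is mounted at the origin on the work surface. World frame = base frame: x ahead of the robot, y to its left, z up, the work surface at z = 0. Lengths are in m, angles in degrees, forces in N, time in s.
With the tool pointing down it reaches from about 0.325 to 0.85 m from the base axis. Payload 15.5 kg.
Tool frame: the origin (TCP) lies midway between the tips of the shut fingers; the grasp point (between the pads) lies 19 mm behind it; z points along the fingers, y is the line along which they close (so a half turn about z gives the same grasp; the last joint's range is limited). The gripper opens to 91 mm and grips with 3 to 60 N. Pads are 32 mm wide; open, the fingers measure 118 mm over their backs; the gripper's body (76 mm by 178 mm) begins 60 mm behind the grasp point.
Start: joints at [-80.071, 28.281, 77.091, -0, 74.628, -5.472], TCP at [0.166, -0.603, 0.214] pointing down, gripper open.
Joint ranges: [-166.48, 166.48], [-47.26, 123.95], [12.59, 153.08], [-70.14, 250.14], [6.76, 159.57], [-176.63, 176.63]. Speed limits (degrees/s): [108.29, 108.29, 147.25, 172.46, 172.46, 172.46].

### API

Orientations are given as a 3x3 rotation matrix whose columns are the frame's x, y, z axes.
In Python, from bench import ctrl gives the robot as it stands. The module is installed in compiled form; this text tells all that it offers. Calls block until the motion is done:
- ctrl.goto(position, orientation): joint-space move of the TCP to a pose.
- ctrl.move_l(position, vel=0.15, ori=None, contact_N=None): straight line of the TCP; ori=None keeps the orientation; vel is the mean speed in m/s. With contact_N (N) it stops when the force on the tool has changed by that much, and returns True; else False.
- ctrl.movej(angles): joint-space move.
- ctrl.command_gripper(opening): opening from 0.0 (shut) to 1.0 (fully open); the grip force is fixed at half the most; returns when the fingers have stopped.
- ctrl.sleep(seconds).
- ctrl.ik(position, orientation): joint angles nearest the present ones, or None.
- ctrl.read_camera(name): name is "scene" or "top" or "wrist"; returns the picture (420x560x3 uint8, blue, green, red); there is no depth.
- ctrl.camera_params(name): a dict with "fx", "fy", "cx", "cy" (pixels), "pose" (4x4, takes a point from camera to world coordinates); the wrist camera has in their place "T_tool_cam" (4x4, takes a point from camera to tool coordinates, whose origin is the TCP and whose axes are the flange's). Camera axes: x right, y up, looking along -z (the intrinsics and any distortion apply to the point x, -y, -z); pixel columns grow to the right and rows downward; lengths in m; the calibration is good to about 2 mm. A picture is of the moment at which its call begins: read the wrist's pose just before it. camera_params takes no time and is no camera call.
A pose or a line that the arm cannot do raises ctrl.MotionError and nothing moves.
- ctrl.sign_off(): hands the job in; it is judged then, once.
Readings, each from a call of its own:
- ctrl.current_t(): time.
- ctrl.current_q(): joint angles.
- ctrl.current_dq(): joint speeds.
- ctrl.current_effort(): joint torques, N m.
- ctrl.current_tool_pos(): TCP position.
- ctrl.current_eef_rot(): TCP orientation.
- ctrl.current_contact_force(): force on the tool from outside, world axes, zero at the start.
- ctrl.current_wrist_torque(): the same for the moment, N m.
- ctrl.current_grip_width(): opening from 0.0 (shut) to 1.0 (fully open).
- ctrl.current_grasp_force(): force on a finger pad.
Only numpy, scipy, OpenCV 4.12 (cv2) and the standard library are available. Lean on these libraries where they do the work, as an engineer would, in place of code of your own. Each camera call takes 0.05 s, during which the arm holds its last target. There are 200 camera calls.

### The job

The end wall of the plywood paper tray has just been glued and pinned, and it still leans in over the tray floor. Take the try square by its stock, set it straight across the joint and press it into the corner, down and towards the wall, until the stock lies flat on the tray floor and the back edge of the blade bears on the wall all the way up, so that the wall stands square to the floor; keep it pressed there for three seconds while the glue grabs, and finish still gripping the square and pressing it against both floor and wall. Leave the other end board, still lying flat, the hammer and the glue bottle where they are.

Things in the scene. Friction and masses are not known exactly. Their poses are not given: they have to be found in the camera images.
- tray: Unfinished plywood tray, fixed (two iron weights hold it down). Origin: centre of the floor's underside, z up. Floor 200 (x) x 300 (y) x 12 mm thick. A long side wall, 100 mm high, 12 mm thick, is already set along the -x edge (inner face x = -101 mm); the +x edge is open. The end wall is at the +y end. Two weights, 72 mm high over the origin, stand at the other end, y = -140 to -90 mm.
- joint_line (a point): Fixed point in the corner: top of the tray floor at the middle of its +y edge, (0, +150, +12) mm in the tray's frame, whose axes it has. The upright wall's inner face passes through it; the floor before the wall is bare.
- end_wall: Glued plywood end wall, 199 mm wide (x), 12 thick (y), 100 high (z), yaw as the tray. Pinned to the floor's edge, it turns about its x axis. Origin: on that axis, on the inner face, mid-width, 6 mm below the floor's top; the wall reaches z = -6 to +94 mm. Own y points out of the tray: inner face y = 0, outer face y = +12 mm. Own z runs up the wall: vertical when upright.
- wall_top (a point): Middle of the wall's inner top edge, (0, 0, +94) mm in the wall's frame. At the start it leans in over the floor by 7 to 15 mm (0.07 to 0.16 rad). The pinned joint is stiff, about 0.4 N m: some 5 N up here swing the wall slowly, and it stays where it is left. It can be pushed up to 0.3 rad past upright from up here; pressed low, by the heel of a square standing flat, it hardly turns.
- square: Loose try square, 0.24 kg, standing on its stock. Origin: centre of the stock's underside, z up, y along the stock towards the blade. Dark wooden stock, brass strips: 20 mm thick (x), y = -60 to +58, 36 mm high; grasp it across the 20 mm, around y = -30. Steel blade: 3 mm thick, y = +30 to +60, up to z = 120 mm. Its back edge (plane y = +60) goes to the wall, the underside (z = 0) to the floor.
- blade_heel (a point): Lower end of the blade's back edge: (0, +60, +2) mm in the square's frame.
- blade_tip (a point): Upper end of the blade's back edge: (0, +60, +120) mm in the square's frame.
- stock_toe (a point): End of the stock's underside away from the blade: (0, -60, 0) mm in the square's frame.
- end_board: Bystander: loose plywood board for the other end, 100 x 199 x 12 mm, lying flat beyond the tray, its long side along y. Origin: centre of its underside.
- hammer: Bystander: hammer with a wooden handle, 260 mm long, lying beyond the square along its own x with the head at +x. Origin: under the middle of its length.
- glue_bottle: Bystander: standing white glue bottle, 64 mm in diameter, 160 mm high. Origin: centre of its underside.
Things that resemble listed ones, but are neither listed nor needed, are in the scene too. Of the things that look like the square, the smallest one is meant.

How it is judged:
By the outcome, as a careful person would: the job done as asked, in the order asked, and still so for the second after the job is handed in, while the arm keeps its last pose, push and grip.
It also fails if it takes over 56 s, if anything falls off the work surface, if the arm or the gripper's body presses on something with over 40 N, if the wrist force passes 120 N, or if a joint passes its speed limit or range.

## Working session

There is one attempt and no reset: what is moved stays moved. The work goes in short steps, each a Python script; the robot and the scene stay as the last script left them, time stands still between calls to the robot, and variables do not carry over. Pictures are saved under pics/ and viewed, at most 10 in all, crops included, and the job is handed in when it is done.

```bash
mkdir -p pics
python3 - <<'E'
from bench import ctrl
import cv2,numpy as np
for n in("scene","top"):
    cv2.imwrite(f"pics/{n}0.png",ctrl.read_camera(n)); p=ctrl.camera_params(n); print(n,{k:(np.round(v,4).tolist()) for k,v in p.items()})
p=ctrl.camera_params("wrist");print({k:(np.round(v,4).tolist()) for k,v in p.items()})
print(ctrl.current_t(),ctrl.current_eef_rot())
E
```

```text
scene {'fx': 493.5275, 'fy': 493.5275, 'cx': 284.0536, 'cy': 210.0364, 'pose': [[-0.0779, -0.6582, 0.7488, 1.5051], [0.9968, -0.0643, 0.0471, 0.0959], [0.0172, 0.7501, 0.6611, 0.9537], [0.0, 0.0, 0.0, 1.0]]}
top {'fx': 488.6972, 'fy': 488.6972, 'cx': 279.8542, 'cy': 200.044, 'pose': [[0.0256, 0.9869, -0.1591, 0.2859], [-0.9995, 0.0281, 0.0135, 0.0557], [0.0178, 0.1587, 0.9872, 1.7056], [0.0, 0.0, 0.0, 1.0]]}
{'fx': 331.454, 'fy': 331.454, 'cx': 279.7989, 'cy': 211.9836, 'T_tool_cam': [[-0.0012, 0.9713, 0.2378, 0.0664], [1.0, 0.0011, 0.0004, 0.0005], [0.0001, 0.2378, -0.9713, -0.1713], [0.0, 0.0, 0.0, 1.0]]}
0.1 [[ 9.64080278e-01  2.65610963e-01 -1.83834296e-04]
 [ 2.65611007e-01 -9.64079708e-01  1.05341476e-03]
 [ 1.02567595e-04 -1.06440481e-03 -9.99999428e-01]]
```

View pics/scene0.png

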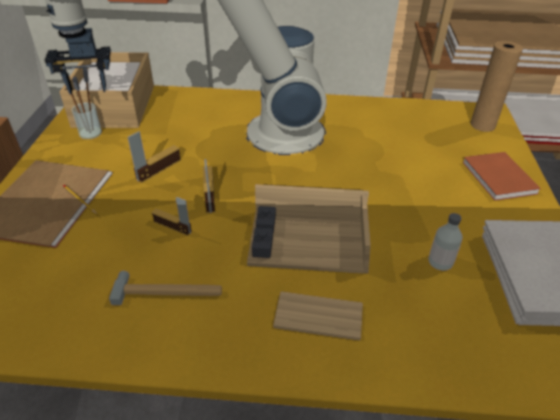

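View pics/top0.png

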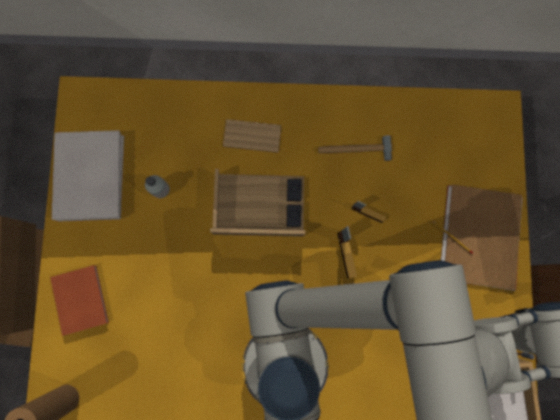

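Scene shows three squares at about (155,160), (208,188) and (173,218). In the top view, two are at (347,255) and (370,211), and the third is under the arm. The tray is at (310,230) in the scene, with its end wall at the right. I'll enlarge both views to compare sizes.

```bash
python3 - <<'E'
import cv2
a=cv2.imread("pics/scene0.png")[125:280,105:385]
cv2.imwrite("pics/c1.png",cv2.resize(a,(784,434),interpolation=cv2.INTER_CUBIC))
a=cv2.imread("pics/top0.png")[160:300,200:400]
cv2.imwrite("pics/c2.png",cv2.resize(a,(800,560),interpolation=cv2.INTER_CUBIC))
E
cat > h.py <<'E'
import numpy as np,cv2
from bench import ctrl
def ray(n,uv,T=None,p=None):
    p=p or ctrl.camera_params(n); T=p["pose"] if T is None else T
    T=np.array(T); d=T[:3,:3]@np.array([(uv[0]-p["cx"])/p["fx"],-(uv[1]-p["cy"])/p["fy"],-1]); return T[:3,3],d
def onz(n,uv,z,T=None):
    o,d=ray(n,uv,T); return o+d*(z-o[2])/d[2]
E
```

```text
(no output)
```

View pics/c1.png

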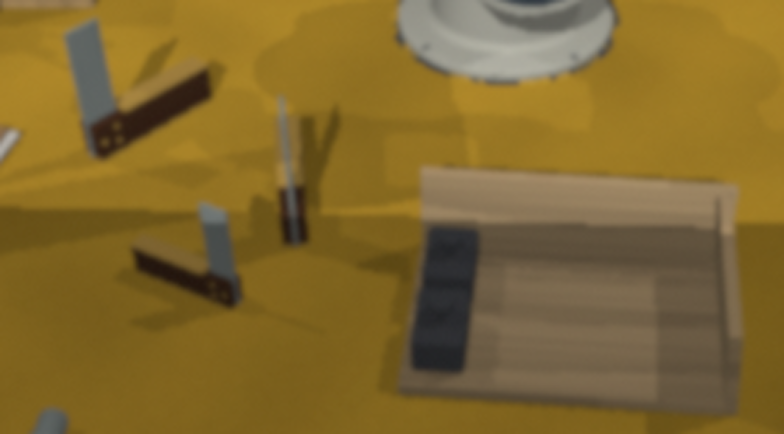

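View pics/c2.png

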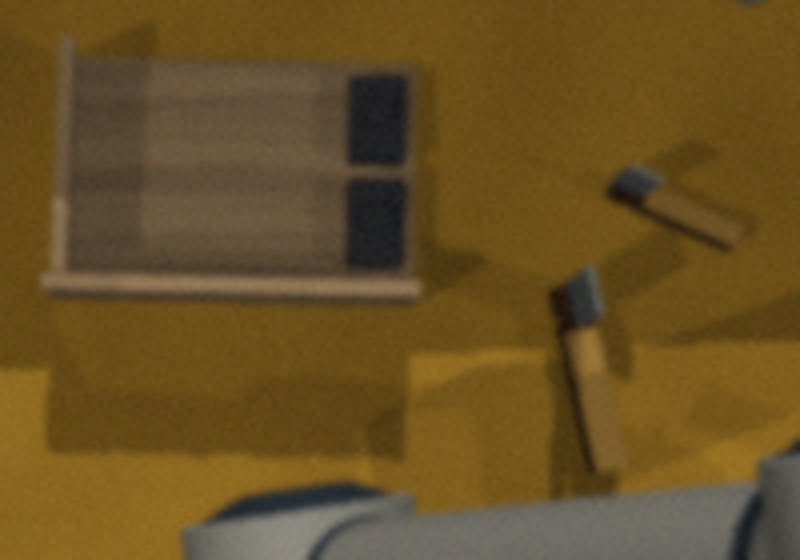

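c1 candidates: A at crop (140,100), full (155,160); B at (290,190), full (208,192); C at (185,265), full (171,220). I'll measure the stock length of each to find the smallest.

Run:
```python
from h import *
c1=lambda x,y:(105+x/2.8,125+y/2.8)
c2=lambda x,y:(200+x/4,160+y/4)
def seg(n,a,b,z):
    a=onz(n,a,z);b=onz(n,b,z);print(n,a.round(3),b.round(3),"len",np.linalg.norm(a-b).round(3))
print("A");seg("scene",c1(97,157),c1(212,98),0)
print("B");seg("top",c2(605,470),c2(575,310),.04)
print("C");seg("scene",c1(135,265),c1(238,306),0);seg("top",c2(735,242),c2(640,195),.036)
print("tray");
for p in[(62,290),(68,40),(420,290),(412,68)]:print(onz("top",c2(*p),.1 if p[1]!=68 else .012).round(3))
```

```text
A
scene [ 0.333 -0.429 -0.   ] [ 0.21  -0.329  0.   ] len 0.158
B
top [ 0.297 -0.215  0.04 ] [ 0.431 -0.189  0.04 ] len 0.137
C
scene [ 0.502 -0.339  0.   ] [ 0.551 -0.222 -0.   ] len 0.126
top [ 0.494 -0.327  0.036] [ 0.532 -0.245  0.036] len 0.091
tray
[0.431 0.242 0.1  ]
[0.641 0.247 0.1  ]
[ 0.439 -0.052  0.1  ]
[ 0.644 -0.047  0.012]
```

C is the smallest at about 0.12 m, which fits the 118 mm stock. A is about 0.158 m and B about 0.137 m. So C, at scene (171,220) and top (370,211), is the one meant. I'll look at it with the wrist camera.

```bash
cat >> h.py <<'E'
def R(yaw): # tool x along square y for square yaw (deg), tool down
    c,s=np.cos(np.radians(yaw)),np.sin(np.radians(yaw)); return np.array([[-s,c,0],[c,s,0],[0,0,-1.]])
def wrist():
    T=np.eye(4);T[:3,:3]=ctrl.current_eef_rot();T[:3,3]=ctrl.current_tool_pos()
    im=ctrl.read_camera("wrist"); return im,T@np.array(ctrl.camera_params("wrist")["T_tool_cam"])
E
python3 - <<'E'
from h import *
ctrl.goto([0.515,-0.285,0.24],R(-23)); print(ctrl.current_t(),ctrl.current_q())
im,T=wrist();cv2.imwrite("pics/w1.png",im);np.save("w1.npy",T)
E
```

```text
1.825 [-3.48558831e+01  2.39644724e+01  8.03662882e+01 -1.33419265e-02
  7.56727303e+01 -1.17669624e+01]
```

View pics/w1.png

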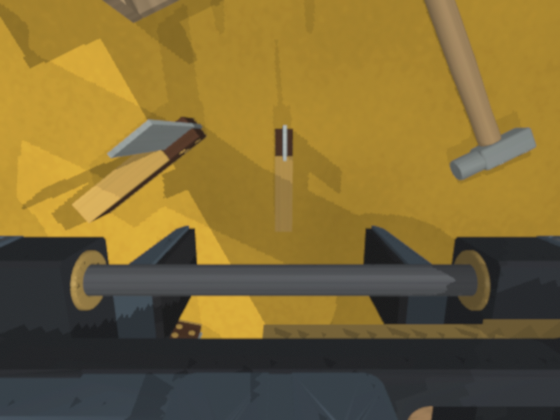

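The wrist view shows C with its toe end at (284,232), its stock axis vertical at u≈284, and its blade end at about v 125. B is at (140,170) and the hammer at (490,150). Next I'll measure the stock's edges.

Run:
```python
from h import *
im=cv2.imread("pics/w1.png").astype(int);T=np.load("w1.npy")
for v in(165,185,205,222):print(v,[tuple(im[v,u]) for u in range(270,300,2)]) if v==205 else 0
pts=[]
sat=cv2.cvtColor(im.astype(np.uint8),cv2.COLOR_BGR2HSV)[...,1].astype(int)
for v in range(162,229,4):
    g=np.diff(cv2.GaussianBlur(sat[v:v+1].astype(np.float32),(3,1),0)[0]);l=268+np.argmin(g[268:281]);r=287+np.argmax(g[287:302]);pts.append((v,l+.5,r+.5))
print(pts)
print("col",[(v,im[v,281].tolist()) for v in list(range(116,134,2))+list(range(150,162,2))+list(range(226,240,2))])
for v in(162,226):
    q=min(pts,key=lambda p:abs(p[0]-v));a=onz("wrist",(q[1]+.5,q[0]),.036,T);b=onz("wrist",(q[2]+.5,q[0]),.036,T);print(a.round(4),b.round(4),np.linalg.norm(a-b).round(4))
for v in(125,128,157,232):print(v,onz("wrist",(284.5,v),.036,T).round(4),onz("wrist",(284.5,v),0,T).round(4))
```

```text
205 [(np.int64(43), np.int64(120), np.int64(151)), (np.int64(42), np.int64(118), np.int64(149)), (np.int64(47), np.int64(113), np.int64(142)), (np.int64(64), np.int64(119), np.int64(148)), (np.int64(66), np.int64(119), np.int64(147)), (np.int64(67), np.int64(121), np.int64(149)), (np.int64(66), np.int64(122), np.int64(151)), (np.int64(66), np.int64(122), np.int64(150)), (np.int64(66), np.int64(122), np.int64(151)), (np.int64(66), np.int64(121), np.int64(149)), (np.int64(66), np.int64(121), np.int64(150)), (np.int64(53), np.int64(119), np.int64(149)), (np.int64(42), np.int64(117), np.int64(147)), (np.int64(42), np.int64(117), np.int64(147)), (np.int64(42), np.int64(118), np.int64(149))]
[(162, np.float64(274.5), np.float64(292.5)), (166, np.float64(274.5), np.float64(292.5)), (170, np.float64(274.5), np.float64(292.5)), (174, np.float64(274.5), np.float64(292.5)), (178, np.float64(274.5), np.float64(292.5)), (182, np.float64(274.5), np.float64(292.5)), (186, np.float64(274.5), np.float64(292.5)), (190, np.float64(274.5), np.float64(292.5)), (194, np.float64(274.5), np.float64(292.5)),
[... 501 characters left out ...]
), (128, [53, 100, 125]), (130, [51, 61, 78]), (132, [49, 59, 76]), (150, [50, 60, 79]), (152, [50, 60, 79]), (154, [50, 63, 82]), (156, [67, 113, 140]), (158, [77, 138, 171]), (160, [76, 140, 174]), (226, [65, 121, 151]), (228, [67, 123, 152]), (230, [64, 122, 151]), (232, [47, 118, 148]), (234, [42, 117, 148]), (236, [42, 118, 149]), (238, [42, 118, 148])]
[ 0.5222 -0.2543  0.036 ] [ 0.5408 -0.2623  0.036 ] 0.0202
[ 0.4926 -0.323   0.036 ] [ 0.511  -0.3309  0.036 ] 0.02
125 [ 0.5477 -0.2215  0.036 ] [ 0.5484 -0.2211  0.    ]
128 [ 0.5465 -0.2244  0.036 ] [ 0.5471 -0.2243  0.    ]
157 [ 0.5342 -0.2534  0.036 ] [ 0.5336 -0.2561  0.    ]
232 [ 0.5    -0.3342  0.036 ] [ 0.4961 -0.3447  0.    ]
```

Checks agree: width 20.2 mm, length 118.7 mm. The origin is about (0.5236, -0.2787) with yaw -23.3°. I'll grasp at y = -30 mm.

Run:
```python
from h import *
r=R(-23.35);g=[.5117,-.3063]
ctrl.goto(g+[0.12],r)
print(ctrl.move_l(g+[0.007],vel=.1,contact_N=6),ctrl.current_tool_pos())
ctrl.command_gripper(0.0)
print(ctrl.current_grip_width()*91,ctrl.current_grasp_force(),ctrl.current_contact_force())
ctrl.move_l(g+[0.25],vel=.15)
print(ctrl.current_contact_force(),ctrl.current_wrist_torque(),ctrl.current_grip_width()*91)
# over the tray, standing back from the wall
ctrl.goto([.545,.10,.30],R(1.5));ctrl.sleep(.3)
print(ctrl.current_t(),ctrl.current_contact_force(),ctrl.current_tool_pos(),ctrl.current_q())
im,T=wrist();cv2.imwrite("pics/w2.png",im);np.save("w2.npy",T)
cv2.imwrite("pics/scene1.png",ctrl.read_camera("scene"))
```

```text
False [ 0.51204461 -0.30652501  0.00758818]
19.73826673994385 29.98971752822399 [ 0.07130287 -0.29263452 -0.35819178]
[-0.25133931 -0.00539878 -2.96941223] [-0.15972066 -0.03978526 -0.06071244] 19.743044871662025
8.3833 [ 0.47087041 -0.15666041 -1.75777592] [0.54513211 0.09946459 0.29991939] [ 4.16781131e+00  1.82554690e+01  7.98280008e+01 -2.87134091e-03
  8.19218950e+01  2.71953160e+00]
```

View pics/w2.png

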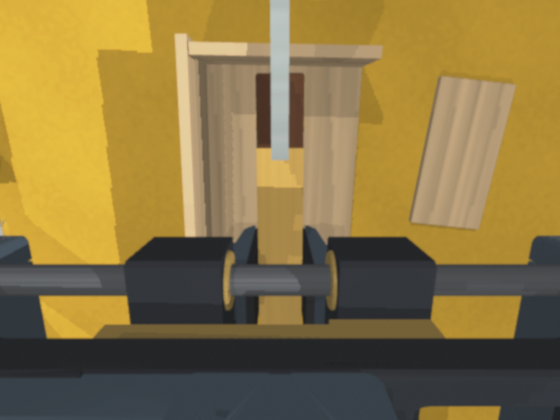

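The square is held straight: blade at u≈280, stock at 257–303. The tray's end wall top is at v≈45–60 from u 190 to 381, and the side wall top is at u≈176–197. Next I'll fit these edges.

Run:
```python
from h import *
g=cv2.cvtColor(cv2.imread("pics/w2.png"),cv2.COLOR_BGR2GRAY).astype(np.float32);g=cv2.GaussianBlur(g,(3,3),0);T=np.load("w2.npy")
def fit(P,z,name):
    P=np.array(P);vx,vy,x,y=cv2.fitLine(P.astype(np.float32),cv2.DIST_HUBER,0,.01,.01).ravel()
    res=np.abs((P-[x,y])@[-vy,vx])
    t=(P-[x,y])@[vx,vy];E=[onz("wrist",np.array([x,y])+np.array([vx,vy])*s+.0,z,T) for s in(t.min(),t.max())]
    d=E[1]-E[0];print(name,"res",np.median(res).round(2),"px",np.round([x,y],1),"W",E[0].round(4),E[1].round(4),"ang",np.degrees(np.arctan2(d[1],d[0])).round(2))
# columns: gradient along v
gy=np.diff(g,axis=0);gx=np.diff(g,axis=1)
print("col230",[(v,int(g[v,230])) for v in range(36,76)])
print("col340",[(v,int(g[v,340])) for v in range(36,76)])
print("row150",[(u,int(g[150,u])) for u in range(172,212)])
cols=[u for u in range(205,355,5) if not 262<u<300]
fit([(u,36+np.argmax(np.abs(gy[36:51,u]))+.5) for u in cols],.100,"wall outer top")
fit([(u,50+np.argmin(gy[50:70,u])+.5) for u in cols],.100,"wall inner top/other")
rows=range(60,230,6)
fit([(170+np.argmax(gx[v,170:190])+.5,v) for v in rows],.1,"side outer")
fit([(183+np.argmin(gx[v,183:204])+.5,v) for v in rows],.1,"side inner")
fit([(345+np.argmax(np.abs(gx[v,345:368]))+.5,v) for v in rows],.012,"floor +x")
```

```text
col230 [(36, 137), (37, 137), (38, 136), (39, 136), (40, 139), (41, 152), (42, 175), (43, 194), (44, 202), (45, 204), (46, 204), (47, 204), (48, 204), (49, 204), (50, 204), (51, 204), (52, 203), (53, 202), (54, 191), (55, 163), (56, 129), (57, 108), (58, 102), (59, 100), (60, 101), (61, 103), (62, 105), (63, 109), (64, 117), (65, 125), (66, 130), (67, 131), (68, 132), (69, 132), (70, 132), (71, 132), (72, 132), (73, 132), (74, 132), (75, 132)]
col340 [(36, 132), (37, 132), (38, 132), (39, 133), (40, 133), (41, 134), (42, 134), (43, 136), (44, 140), (45, 144), (46, 147), (47, 147), (48, 147), (49, 148), (50, 148), (51, 148), (52, 148), (53, 147), (54, 147), (55, 147), (56, 141), (57, 128), (58, 112), (59, 101), (60, 97), (61, 97), (62, 98), (63, 101), (64, 104), (65, 109), (66, 119), (67, 130), (68, 136), (69, 138), (70, 138), (71, 139), (72, 139), (73, 139), (74, 138), (75, 138)]
row150 [(172, 144), (173, 144), (174, 144), (175, 144), (176, 144), (177, 144), (178, 146), (179, 154), (180, 172), (181, 192), (182, 203), (183, 206), (184, 207), (185, 207), (186, 207), (187, 207), (188, 207), (189, 206), (190, 200), (191, 188), (192, 174), (193, 164), (194, 161), (195, 160), (196, 159), (197, 157), (198, 153), (199, 149), (200, 145), (201, 136), (202, 119), (203, 104), (204, 99), (205, 98), (206, 97), (207, 98), (208, 104), (209, 114), (210, 122), (211, 124)]
wall outer top res 0.2 px [252.   42.4] W [0.4646 0.2526 0.1   ] [0.6133 0.2532 0.1   ] ang 0.24
wall inner top/other res 0.2 px [286.   56.2] W [0.4642 0.2402 0.1   ] [0.6142 0.2409 0.1   ] ang 0.27
side outer res 0.24 px [179.3 135. ] W [0.4334 0.2342 0.1   ] [0.4344 0.0527 0.1   ] ang -89.69
side inner res 0.54 px [200.7 141. ] W [0.4564 0.2351 0.1   ] [0.4576 0.0537 0.1   ] ang -89.61
floor +x res 0.42 px [353.3 171.6] W [0.646  0.0321 0.012 ] [0.647  0.2547 0.012 ] ang 89.75
```

Tray yaw is about 0.3° and its origin is x≈0.5468 from two edges that agree. The wall's inner top edge is at y≈0.2405, so upright lies at roughly 0.248–0.255. I'll lower the square onto the floor short of the wall.

Run:
```python
from h import *
r=R(0.3);x,y=.5515,.132
ctrl.goto([x,y,.16],r)
ctrl.move_l([x,y,.032],vel=.1)
ctrl.sleep(.2)
f0=ctrl.current_contact_force();print("free",f0.round(2) if hasattr(f0,'round') else f0)
print(ctrl.move_l([x,y,.010],vel=.02,contact_N=8),ctrl.current_tool_pos(),np.round(ctrl.current_contact_force(),2))
for k in range(3):
    p=np.array(ctrl.current_tool_pos()) if k==0 else p
    p=p-[0,0,.0007]; ctrl.move_l(list(p),vel=.02); ctrl.sleep(.15)
    print(p.round(4),np.round(ctrl.current_tool_pos(),4),np.round(ctrl.current_contact_force(),2),np.round(ctrl.current_wrist_torque(),2))
print(ctrl.current_t(),ctrl.current_grip_width()*91)
```

```text
free [ 0.2   0.2  -2.55]
True [0.55142502 0.13198315 0.01857997] [-0.06  1.06  3.18]
[0.5514 0.132  0.0179] [0.5514 0.132  0.0185] [-4.7  -1.44 17.25] [-0.17  0.71 -0.01]
[0.5514 0.132  0.0172] [0.5514 0.132  0.0183] [-6.95 -1.13 27.98] [-0.22  1.24  0.07]
[0.5514 0.132  0.0165] [0.5514 0.132  0.0178] [-9.36 -2.11 33.45] [-0.23  1.49 -0.04]
12.65 19.591703628174045
```

The square sits on the floor. I'll ease off slightly and slide it towards the wall while watching the force.

Run:
```python
from h import *
p=np.array([.552,.132,.0171]);
ctrl.move_l(list(p),vel=.02)
while p[1]<.155:
    p[1]+=.003 if p[1]<.143 else .001
    ctrl.move_l(list(p),vel=.015); 
    f=np.round(ctrl.current_contact_force(),1);print(np.round(p[1],4),np.round(ctrl.current_tool_pos(),4),f,np.round(ctrl.current_wrist_torque(),2))
    if abs(f[1])>28: break
print(ctrl.current_t());np.save("p.npy",p)
cv2.imwrite("pics/s2.png",cv2.resize(ctrl.read_camera("scene")[150:290,230:400],(680,560),interpolation=cv2.INTER_CUBIC))
```

```text
0.135 [0.5525 0.1347 0.0179] [-2.8 -5.3 18.6] [-0.86  0.4   0.09]
0.138 [0.5528 0.1377 0.0179] [-1.9 -4.6 17.3] [-0.9   0.13  0.  ]
0.141 [0.553  0.1407 0.0179] [-0.2 -6.2 15.4] [-0.87  0.01 -0.04]
0.144 [0.553  0.1437 0.0179] [-1.2 -4.7 16. ] [-0.92  0.02 -0.07]
0.145 [0.5529 0.1446 0.0179] [-0.2 -6.7 15. ] [-1.09  0.01 -0.03]
0.146 [0.553  0.1455 0.0179] [-0.5 -7.4 16.3] [-1.13  0.01  0.06]
0.147 [0.553  0.1465 0.0179] [-0.2 -6.7 15.5] [-1.12  0.04 -0.03]
0.148 [0.5529 0.1475 0.0179] [-0.5 -7.9 15.5] [-1.05 -0.04  0.  ]
0.149 [0.553  0.1485 0.0179] [ 0.6 -7.5 15.6] [-1.16 -0.01  0.01]
0.15 [0.553  0.1495 0.0179] [ 0.2 -7.2 15.4] [-1.14 -0.02  0.01]
0.151 [0.553  0.1504 0.0179] [ 0.3 -9.6 16. ] [-1.4  -0.02  0.02]
0.152 [0.553  0.1512 0.0179] [  0.5 -11.7  16.5] [-1.68 -0.06  0.05]
0.153 [0.553  0.1521 0.0179] [  0.2 -11.7  16. ] [-1.81 -0.09 -0.06]
0.154 [0.553  0.1532 0.0179] [  0.3 -11.5  16. ] [-1.76 -0.1   0.02]
0.155 [0.5529 0.1542 0.0179] [ -0.5 -11.7  16.1] [-1.76 -0.04 -0.01]
17.05
```

View pics/s2.png

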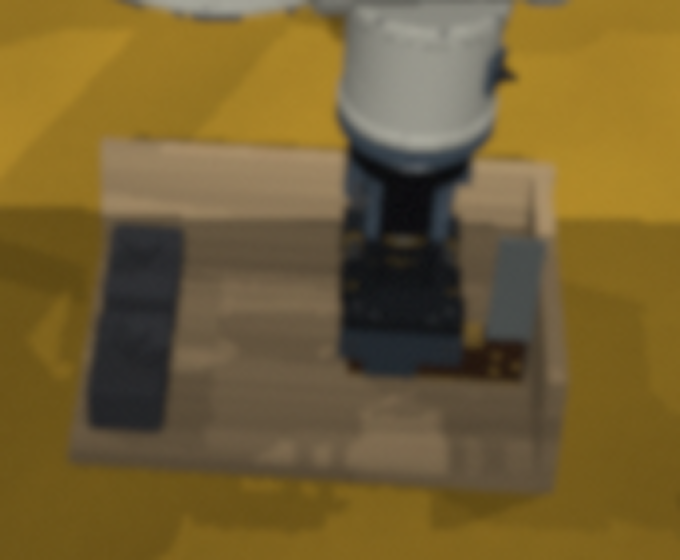

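The wall contact began at TCP y≈0.151, and the wall is now swinging at about 5 N above the sliding friction. The crop shows the blade at (515,290) with its upper edge at the wall and the stock on the floor at (440,370). I'll continue with a little more downforce.

Run:
```python
from h import *
p=np.load("p.npy"); p[2]=.0165
while p[1]<.172:
    p[1]+=.0006
    ctrl.move_l(list(p),vel=.008)
    f=np.round(ctrl.current_contact_force(),1);print(np.round(p[1],4),np.round(ctrl.current_tool_pos(),4),f,np.round(ctrl.current_wrist_torque(),2))
    if abs(f[1])>19.5: break
print(ctrl.current_t());np.save("p.npy",p)
```

```text
0.1556 [0.553  0.1544 0.0176] [ -2.  -16.1  25.4] [-2.65  0.27 -0.02]
0.1562 [0.553  0.155  0.0176] [ -1.  -16.1  22.9] [-2.68  0.13  0.05]
0.1568 [0.5531 0.1556 0.0177] [ -2.2 -16.1  24.4] [-2.68  0.18  0.05]
0.1574 [0.5531 0.1562 0.0177] [ -0.9 -16.   23. ] [-2.73  0.1   0.07]
0.158 [0.5531 0.1568 0.0177] [ -1.4 -15.1  23.4] [-2.66  0.09  0.11]
0.1586 [0.5531 0.1574 0.0176] [ -1.  -15.5  24.1] [-2.69  0.14  0.08]
0.1592 [0.5531 0.1576 0.0177] [ -0.8 -20.3  23.5] [-3.29  0.11  0.12]
18.8583
```

The force is rising sharply at y=0.1576, which could be the heel contact. I'll press a little more to see whether it is a hard stop, and take pictures.

Run:
```python
from h import *
p=np.load("p.npy")
for k in range(3):
    p[1]+=.0005
    ctrl.move_l(list(p),vel=.008);ctrl.sleep(.2)
    f=np.round(ctrl.current_contact_force(),1);print(np.round(p[1],4),np.round(ctrl.current_tool_pos(),4),f,np.round(ctrl.current_wrist_torque(),2))
print(ctrl.current_t());np.save("p.npy",p)
s=ctrl.read_camera("scene");t=ctrl.read_camera("top");w,T=wrist();np.save("w3.npy",T);cv2.imwrite("pics/w3.png",w);cv2.imwrite("pics/s3.png",s);cv2.imwrite("pics/t3.png",t)
a=cv2.resize(s[185:275,330:375],(300,600),interpolation=cv2.INTER_CUBIC)
b=cv2.resize(w,(500,375));b=cv2.copyMakeBorder(b,0,225,0,0,cv2.BORDER_CONSTANT)
cv2.imwrite("pics/m3.png",np.hstack([a,b]))
```

```text
0.1597 [0.5531 0.1578 0.0176] [ -0.2 -24.3  24.7] [-3.96 -0.    0.07]
0.1602 [0.553  0.1579 0.0176] [  0.1 -27.1  24.2] [-4.59 -0.07 -0.03]
0.1607 [0.553  0.1581 0.0175] [ -0.5 -29.4  23.6] [-5.08 -0.09  0.02]
20.2083
```

View pics/m3.png

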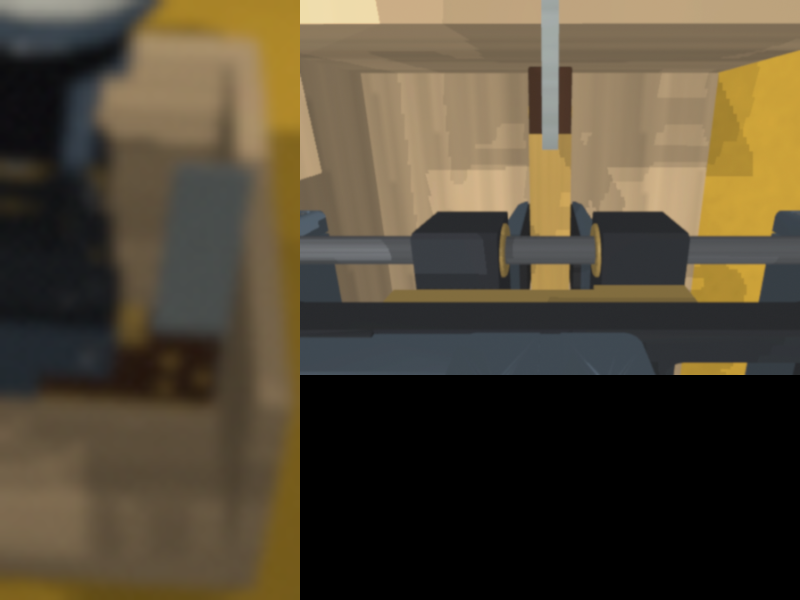

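It is a hard stop: 0.5 mm commanded gives only 0.2 mm of movement, at 29 N. The picture shows the blade against the wall and the stock in the corner: wall top edge at panel v≈23, corner line at v≈72. Next I'll check numerically that the wall's top edge and the corner share the same y.

Run:
```python
from h import *
g=cv2.GaussianBlur(cv2.cvtColor(cv2.imread("pics/w3.png"),cv2.COLOR_BGR2GRAY),(3,3),0).astype(np.float32);T=np.load("w3.npy")
gy=np.diff(g,axis=0)
def fit(P,z,n):
    P=np.array(P,np.float32);vx,vy,x,y=cv2.fitLine(P,cv2.DIST_HUBER,0,.01,.01).ravel();r=np.median(np.abs((P-[x,y])@np.array([-vy,vx])))
    E=[onz("wrist",(u,y+(u-x)*vy/vx),z,T) for u in(150,400)];d=E[1]-E[0];print(n,"res",r.round(2),"v",y.round(1),E[0].round(4),E[1].round(4),"ang",np.degrees(np.arctan2(d[1],d[0])).round(2))
cols=[u for u in range(90,450,8) if not 250<u<310]
fit([(u,18+np.argmin(gy[18:36,u])+.5) for u in cols],.1,"top edge")
c=[u for u in range(130,455,6) if not 250<u<310]
fit([(u,70+np.argmax(gy[70:92,u])+.5) for u in c],.012,"corner")
print([int(a) for a in g[66:94,200]],[int(a) for a in g[66:94,380]])
print("stock front end z=.048:",onz("wrist",(280,75),.048,T).round(4),[int(a) for a in g[66:90,262]])
p=ctrl.current_tool_pos();print(p,"blade back y if -30 grasp",p[1]+.09,np.round(ctrl.current_contact_force(),1),ctrl.current_t())
```

```text
top edge res 0.16 v 26.1 [0.5211 0.2488 0.1   ] [0.5816 0.2493 0.1   ] ang 0.46
corner res 0.23 v 81.0 [0.4876 0.2478 0.012 ] [0.6126 0.2488 0.012 ] ang 0.49
[105, 104, 105, 107, 109, 111, 111, 111, 112, 112, 112, 111, 109, 108, 111, 120, 130, 136, 138, 138, 138, 138, 138, 139, 139, 139, 138, 138] [102, 103, 105, 109, 111, 111, 111, 111, 111, 111, 111, 110, 108, 108, 111, 117, 124, 127, 128, 128, 128, 128, 128, 128, 128, 128, 128, 128]
stock front end z=.048: [0.5526 0.2457 0.048 ] [103, 102, 102, 103, 107, 109, 110, 103, 87, 68, 58, 55, 55, 55, 55, 55, 54, 55, 55, 55, 55, 55, 55, 55]
[0.55305606 0.1581503  0.01757542] blade back y if -30 grasp 0.24815030404458505 [  0.2 -30.1  24. ] 20.3583
```

The wall's top edge is at y=0.2490, the corner at 0.2483 and the blade back at 0.2482, so the wall is upright within measurement noise. By statics, the floor reaction falls inside the stock's length, so the stock lies flat. I'll trim the push slightly for grip margin, hold, monitor for creep and recheck.

Run:
```python
from h import *
p=np.load("p.npy");p[1]-=.0004;ctrl.move_l(list(p),vel=.008)
for k in range(5):
    ctrl.sleep(.9);print(np.round(ctrl.current_tool_pos(),5),np.round(ctrl.current_contact_force(),1),round(ctrl.current_grip_width()*91,2))
w,T=wrist();cv2.imwrite("pics/w4.png",w)
g=cv2.GaussianBlur(cv2.cvtColor(w,cv2.COLOR_BGR2GRAY),(3,3),0).astype(np.float32);gy=np.diff(g,axis=0)
c=[u for u in range(130,455,6) if not 250<u<310]
for lo,hi,z,s in((18,36,.1,-1),(70,92,.012,1)):
    v=np.polyfit(c,[lo+np.argmax(s*gy[lo:hi,u])+.5 for u in c],1);print(onz("wrist",(280,np.polyval(v,280)),z,T).round(4))
s=ctrl.read_camera("scene");print("bystander diff",[int(cv2.absdiff(s,cv2.imread("pics/scene0.png"))[a:b,c:d].max()) for a,b,c,d in((265,310,100,230),(290,340,270,370),(212,272,425,465))],ctrl.current_t())
```

```text
[0.55304 0.15813 0.01755] [ -0.  -25.2  23.5] 20.01
[0.55306 0.15812 0.01755] [  0.8 -25.2  23.9] 19.94
[0.55304 0.15813 0.01755] [  0.1 -24.9  23.1] 19.64
[0.55304 0.15815 0.01756] [  0.7 -25.   23.4] 19.84
[0.55306 0.15814 0.01757] [ -0.8 -24.7  23.2] 19.69
[0.5526 0.2491 0.1   ]
[0.5526 0.2483 0.012 ]
bystander diff [21, 9, 15] 25.2083
```

Steady for 4.5 s under load with no creep, and the bystanders haven't moved. I'll hand it in.

```bash
python3 -c "
from bench import ctrl
print(ctrl.sign_off(),ctrl.current_t())"
```

```text
the job is handed in; nothing more can be done
the job is handed in; nothing more can be done
```

The job is handed in at about 25 s: the smallest square is still gripped and pressed into the corner (about 25 N on the wall, 23 N on the floor), the wall measured square to within about 1 mm over its height, it was held steady for 4.5 s, and the end board, hammer and glue bottle look unmoved in the pictures.

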